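# Open the punch chest and press the raised punch home

## Task

Open the lid of the small wooden punch chest by pushing it up over its balance point, without flinging it or letting it slam, so that it leans back and stays open by itself. Then press down the one punch that stands higher than its two neighbours until it bottoms in its bore and its head is level with theirs, firmly but without ramming it. Leave the things standing beside the chest where they are.

Things in the scene. Friction and masses are not known exactly. Their poses are not given: they have to be found in the camera images.
- punch_chest: Dark wooden chest with brass corners, fixed to the bench: 115 mm deep (x), 150 mm wide (y), base 60 mm high with 7 mm walls, lid a further 30 mm. Origin: centre of its underside, on the bench; x points from the front (lip side) to the hinge side, y along its width, z up. Inside, a block fills it to 36 mm up; a punch stands in each of three brass bushes on it, at x = -18, y = -38, 0, +38 mm.
- lid (a joint): Lid angle, rad: 0 closed, 1.83 leaning back against its stop. The lid weighs 0.3 to 0.6 kg, the hinge is nearly free with light damping: let go below about 1.3 rad it falls shut, beyond that it falls back to its stop and stays there. The lid is a shallow shell, 115 x 150 x 30 mm with 7 mm walls, open underneath.
- lid_hinge (a point): Middle of the lid's hinge axis: top of the chest's rear wall, 60 mm above the bench, 57.5 mm behind the chest's centre; the axis runs along the chest's y.
- lip_edge (a point): Middle of the lower front edge of the lid's finger lip; moves with the lid, 140 mm from the hinge axis. The lip is a ledge 104 mm wide (along y) and 7 mm thick that stands 25 mm out of the lid's front along its lower rim; closed, its underside is 60 mm above the bench, with free space below it in front of the chest.
- punch: The raised steel punch, upright in any one of the three bushes: 17 mm head, slightly domed, 13 mm tall, on a 10 mm shank with a dark ring mark just under the head that sinks into the bush only when home. Starts 12 to 20 mm above home; slides only straight down with about 5 N friction and some damping, stays where left, stops dead at the bottom. Out of reach while the lid is closed. Origin not on the head.
- punch_top (a point): Centre of the top of the raised punch's head; moves with it. When home it is 52 mm above the chest's underside, level with the seated heads.
- seated_top_a (a point): Centre of the top of the head of one of the two seated punches (same look, fixed), 52 mm above the chest's underside.
- seated_top_b (a point): Centre of the top of the head of the other seated punch, same height.
- die: Bystander: small grey thimble-shaped die, 25 mm wide, 31 mm tall, standing beside the end of the chest at +y; origin at its underside.
- tin: Bystander: round grey tin, 52 mm wide, 18 mm tall, beside the same end of the chest; origin at its underside.
- bottle: Bystander: small dropper bottle, 33 mm wide, 90 mm tall, beside the same end of the chest; origin at its underside.

How it is judged (in metres and radians):
On the way, in this order (a step that is already met when the one before it is completed fails the run):
1. the lid is open, leaning back past 97 degrees (value of joint lid above 1.7 rad), for 0.3 s.
2. the raised punch is home in its bore (z of punch_top in the frame of punch_chest below 0.0538 m), for 0.2 s.
At the end, for the whole second after the job is handed in: The lid stands open by itself beyond 1.7 rad; the punch is at rest with its head top within 1.8 mm of its home height (52 mm above the chest's underside); die, tin and bottle within 25 mm of where they stood (value of joint lid above 1.7 rad and z of punch_top in the frame of punch_chest below 0.0538 m and linear speed of punch below 0.01 m/s and distance of each of die, tin, bottle from where it was at the start of the episode below 0.025 m); the robot touches nothing.
It fails at once if the lid is flung open or slams (faster than 5 rad/s) (velocity of joint lid above 5 rad/s or velocity of joint lid below -5 rad/s).
It fails at once if the punch is rammed with more than 50 N (contact force between anything else and punch above 50 N).
It fails at once if a bystander is knocked over or pushed away (angle between any of die, tin, bottle's own z axis and vertical above 0.5 rad or distance of any of die, tin, bottle from where it was at the start of the episode above 0.04 m).
It also fails if it takes over 46 s, if anything falls off the work surface, if the arm or the gripper's body presses on something with over 40 N, if the wrist force passes 120 N, or if a joint passes its speed limit or range.

## Robot

A 6-joint arm with a two-finger parallel gripper is mounted at the origin on a cart in front of the work surface, level with it; the furniture and walls round the work are solid. World frame = base frame: x ahead of the robot, y to its left, z up, the work surface at z = 0. Lengths are in mm, angles in rad, forces in N, time in s.
With the tool pointing down it reaches from about 300 to 775 mm from the base axis. Payload 14.6 kg.
Tool frame: the origin (TCP) lies on the centre line of the jaws, within the pads' length; the fingertips stand manip.finger_overhang ahead of it and the grasp point (between the pads) lies 11 mm behind it (manip.finger_overhang is the distance from the TCP to the fingertips, in mm); y points along the fingers, x is the direction in which the jaws open and shut, and the axes are right-handed (so a half turn about y gives the same grasp; the last joint's range is limited). The gripper opens to 94 mm and grips with 3 to 60 N. Pads are 16 mm wide; open, the fingers measure 119 mm over their backs; the gripper's body (75 mm by 177 mm) begins 78 mm behind the grasp point.
Start: joints at [-1.224, 0.3, 1.521, -0, 1.321, -0.067], TCP at [221.142, -503.573, 213.446] pointing down, gripper open.
Joint ranges: [-3.03, 3.03], [-0.79, 2.21], [0.23, 2.52], [-1.04, 4.18], [0, 3.07], [-2.55, 2.55]. Speed limits (rad/s): [2.22, 2.22, 2.57, 3.14, 3.14, 3.14].

## Interface

Orientations are given as [roll, pitch, yaw] about the fixed x, y, z axes, in that order (R = Rz(yaw) Ry(pitch) Rx(roll)).
In Python, from cell import monitor, viewer, ticket, manip gives the robot as it stands.
- The arm moves only by the shell command python3 -m jog 'ROWS' [FORCE]. ROWS is JSON, a list of rows, each an object of numbers: "grip": the finger opening in cm, from 0 to 9.4; "dx", "dy", "dz": the shift along the tool's x, y, z in cm; "spin": the turn about the tool's y in degrees. In form: [{"grip": .., "dx": .., "dy": .., "dz": .., "spin": ..}, ...]. A call has 1 to 20 rows; each row is the pose to reach, as a shift and turn from the pose commanded when the call began, along the tool's axes at that moment; what a row does not reach only later rows make up. A row lasts 1/8 s, in which the tool goes at most 62.5 mm and 10.7 degrees, less where a joint would pass 70% of its speed; a pose out of reach is approached as far as the arm can. A call with a gripper value outside its range is refused whole. The fingers move at their own pace and stop on an object; FORCE is the grip in N (left out, the last holds). Time passes only in rows, so rows that repeat a pose let the fingers close. It gives the time, the measured TCP pose, the force and the opening at its end, in the units of the state.
- monitor.read_state(): the state, without advancing time (a new reading comes with each control period).
- viewer.camera(name): name is "scene" or "top" or "wrist"; returns a dict with "color" (400x640x3 uint8, red, green, blue), "vertical_fov" (degrees; the focal length in pixels is half the picture's height over the tangent of half this angle, whatever the lens; pixels are square), "cx", "cy" (the principal point, pixels), "k1" (the pictures are not rectified: a ray, as slopes to the right and down, at radius r is drawn at 1 + k1 r^2 times it, then the intrinsics apply), "rvec" (rotation vector, rad) and "tvec" (3), from world to camera coordinates, as OpenCV has them. Camera axes: x right, y down, z forward; pixel columns grow to the right and rows downward; lengths in mm; the calibration is good to about 2 mm. A picture is of the moment at which its call begins. There is no depth.
- ticket.sign_off(): hands the job in, once; it reports no verdict.
The state is a dict: "clock": time; "joints": joint angles; "qd": joint speeds; "effort": joint torques, N m; "eef_pos": TCP position; "eef_rot": TCP orientation; "wrist_force": force on the tool from outside, world axes, zero at the start; "moment": the same for the moment, N m; "finger_gap": finger opening in mm.
Only numpy, scipy, OpenCV 4.12 (cv2) and the standard library are available. Lean on these libraries where they do the work, as an engineer would, in place of code of your own. Each camera call takes 0.05 s, during which the arm holds its last target. There are 200 camera calls.

## Working session

There is one attempt and no reset: what is moved stays moved. The work goes in short steps, Python scripts to look and compute and a shell command to move; the robot and the scene stay as the last step left them, time stands still between calls to the robot, and variables do not carry over. Pictures are saved under pics/ and viewed, about 8 in all and at most 12, crops included, and the job is handed in when it is done.

```bash
mkdir -p pics; cat > h.py <<'E'
import numpy as np, cv2
from cell import monitor, viewer, ticket, manip
def snap(name,fn=None):
    c=viewer.camera(name)
    if fn: cv2.imwrite('pics/'+fn,c['color'][:,:,::-1])
    return c
def K(c):
    f=200/np.tan(np.radians(c['vertical_fov'])/2)
    return np.array([[f,0,c['cx']],[0,f,c['cy']],[0,0,1.]]),np.array([c['k1'],0,0,0,0.])
def ray(c,px):
    k,d=K(c); n=cv2.undistortPointsIter(np.array(px,float).reshape(-1,1,2),k,d,None,None,(3,100,1e-10)).reshape(-1,2)
    R,_=cv2.Rodrigues(np.array(c['rvec'],float)); o=-R.T@np.array(c['tvec'],float).ravel()
    return o,np.c_[n,np.ones(len(n))]@R
def plane(c,px,z):
    o,d=ray(c,px); return o+d*((z-o[2])/d[:,2])[:,None]
def proj(c,P):
    k,d=K(c); return cv2.projectPoints(np.array(P,float).reshape(-1,1,3),np.array(c['rvec'],float),np.array(c['tvec'],float),k,d)[0].reshape(-1,2)
E
python3 - <<'E'
from h import *
import pickle
a=snap('scene','s0.png');b=snap('top','t0.png')
pickle.dump((a,b),open('c0.pkl','wb'))
s=monitor.read_state();print(s,manip.finger_overhang)
for c in(a,b):print(c['vertical_fov'],c['k1'],ray(c,[[320,200]]))
E
```

```text
{'clock': 0.1, 'joints': array([-1.22360712e+00,  3.00422066e-01,  1.52150449e+00, -3.90021608e-07,
        1.32068501e+00, -6.66142394e-02]), 'qd': array([-0.00040296, -0.00196156, -0.00070142, -0.00152214, -0.00060303,
        0.00053975]), 'effort': array([ 1.36530463e-03, -5.32644975e+01, -3.53284407e+01,  7.09627778e-02,
        2.34727882e-02, -2.46605919e-05]), 'eef_pos': array([ 221.06777358, -503.37788582,  212.94561747]), 'eef_rot': array([-1.57072888e+00,  1.01668050e-03, -1.15699275e+00]), 'wrist_force': array([-0.33576009, -0.26267546,  0.42734208]), 'moment': array([ 0.06007277, -0.01856848, -0.02866099]), 'finger_gap': 93.81747806515324} 8.0
55.5131748466492 0.00970601190531308 (array([ 206.88532909, -978.31033474,  458.43491103]), array([[ 0.43512197,  0.77916502, -0.45129946]]))
51.05401605407476 -0.027820941361334565 (array([ 519.4263656 , -290.61964429,  927.89113706]), array([[ 0.0371414 , -0.0192277 , -0.99921474]]))
```

View pics/s0.png

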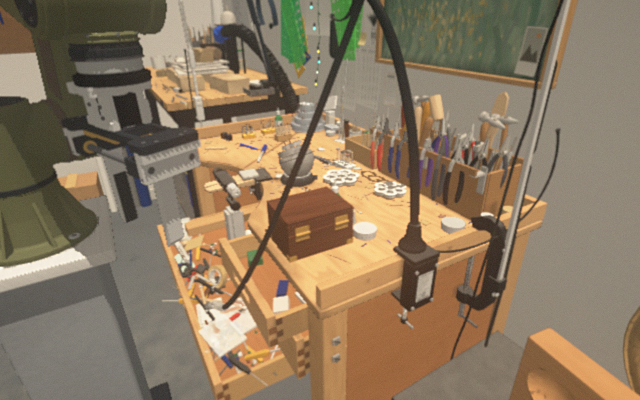

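View pics/t0.png

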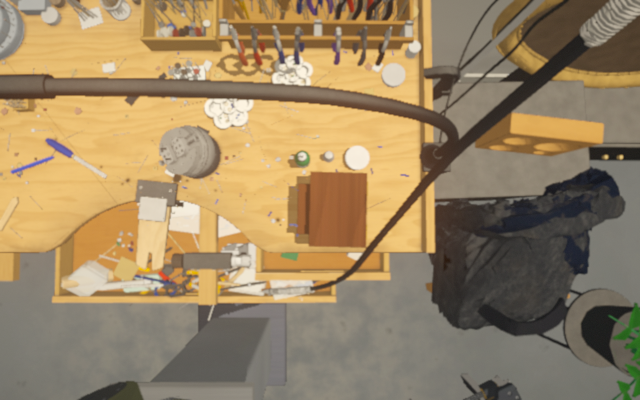

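The scene view shows the chest near (310,222), with the tin at (365,230). The top view shows the lid at about (310–367, 172–247), the lip on its left at (290–310), and the bottle, die and tin at (302,158), (328,155) and (357,158). Next I'll measure these.

```bash
python3 - <<'E'
from h import *
import pickle
a,b=pickle.load(open('c0.pkl','rb'))
print(plane(b,[[320,200],[330,200],[320,190]],0).round(1))
print('lid corners',plane(b,[[311,172],[366,173],[365,247],[308,245]],90).round(0).tolist())
im=cv2.cvtColor(b['color'],cv2.COLOR_RGB2HSV)
crop=b['color'][140:265,270:390,::-1]
x=cv2.resize(crop,None,fx=5,fy=5,interpolation=cv2.INTER_CUBIC)
c2=a['color'][170:270,220:390,::-1]; y=cv2.resize(c2,None,fx=4,fy=4,interpolation=cv2.INTER_CUBIC)[:, :]
cv2.imwrite('pics/t1.png',x[:600])
print('bystand',plane(b,[[357,158],[328,155],[302,158]],20).round(0).tolist())
# lid-top vs lip/brown
g=b['color'].astype(int)
m=((g[...,0]<150)&(g[...,0]>g[...,2]+20)).astype(np.uint8)[165:255,280:375]
n,l,st,ce=cv2.connectedComponentsWithStats(m);i=1+st[1:,4].argmax();print(st[i])
cs,_=cv2.findContours((l==i).astype(np.uint8),0,2);r=cv2.minAreaRect(max(cs,key=len));print(r,cv2.boxPoints(r)+[280,165])
E
```

```text
[[ 553.9 -308.5    0. ]
 [ 553.9 -330.7    0. ]
 [ 576.1 -308.5    0. ]]
lid corners [[607.0, -289.0, 90.0], [605.0, -399.0, 90.0], [457.0, -397.0, 90.0], [461.0, -283.0, 90.0]]
bystand [[645.0, -389.0, 20.0], [651.0, -326.0, 20.0], [645.0, -269.0, 20.0]]
[ 16  18  17  62 332]
((23.124248504638672, 48.66527557373047), (61.100494384765625, 15.753661155700684), 88.05851745605469) [[294.21693516 183.3994236 ]
 [309.96155167 182.8657093 ]
 [312.03156281 243.93112946]
 [296.28694534 244.46484375]]
```

View pics/t1.png

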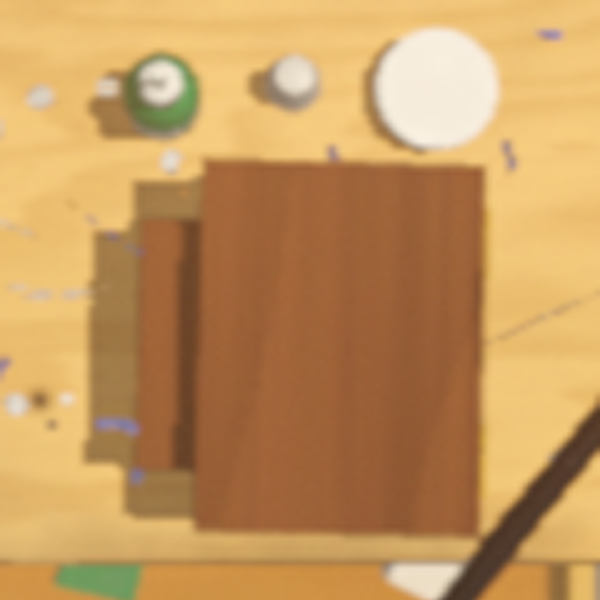

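```bash
python3 - <<'E'
from h import *
import pickle
a,b=pickle.load(open('c0.pkl','rb'))
u=np.array([[204,160],[485,167],[477,536],[195,529]])/5+[270,140]-.4
P=plane(b,u,90);print(P.round(1));c=P[:,:2].mean(0)
ex=(P[1]+P[2]-P[0]-P[3])[:2];print('center',c,'yaw',np.degrees(np.arctan2(ex[1],ex[0])),np.linalg.norm(P[1]-P[0]),np.linalg.norm(P[2]-P[1]))
ex/=np.linalg.norm(ex);ey=np.array([-ex[1],ex[0]])
ch=lambda x,y,z:[*(c+x*ex+y*ey),z]
print('scene proj lid top corners',proj(a,[ch(-57.5,75,90),ch(57.5,75,90),ch(57.5,-75,90),ch(-57.5,-75,90)]).round(0).tolist())
print('lip front mid',ch(-82.5,0,60),'lip corners top px',proj(b,[ch(-82.5,52,67),ch(-82.5,-52,67)]))
# cable
def dens(p): 
    p=np.array(p,float);return np.concatenate([np.linspace(p[i],p[i+1],30) for i in range(len(p)-1)])
T=dens([(315,287),(350,275),(375,240),(410,195),(440,155),(470,125),(580,45)]);S=dens([(230,305),(262,245),(300,160),(330,80),(355,10)])
o1,d1=ray(b,T);o2,d2=ray(a,S)
for i in range(0,len(T),12):
    n=np.cross(d1[i],d2);dist=abs(((o2-o1)*n).sum(1))/np.linalg.norm(n,axis=1);j=dist.argmin()
    s=np.linalg.lstsq(np.c_[d1[i],-d2[j]],o2-o1,rcond=None)[0];print(T[i].round(),S[j].round(),dist[j].round(1),(o1+d1[i]*s[0]).round())
E
python3 -c "
import cv2;i=cv2.imread('pics/s0.png')[140:300,200:400];cv2.imwrite('pics/s1.png',cv2.resize(i,None,fx=3.6,fy=3.6,interpolation=2))"
```

```text
[[ 607.6 -287.5   90. ]
 [ 605.  -400.7   90. ]
 [ 457.  -396.5   90. ]
 [ 460.1 -284.    90. ]]
center [ 532.43797142 -342.17218441] yaw -91.4680755404061 113.20133128115985 148.00329914054979
scene proj lid top corners [[326.0, 186.0], [353.0, 206.0], [286.0, 224.0], [265.0, 201.0]]
lip front mid [np.float64(534.5516171515021), np.float64(-259.6992646038073), 60] lip corners top px [[297.57557952 182.96700342]
 [296.18950166 233.61988723]]
[315. 287.] [230. 305.] 8.8 [ 340. -298. -135.]
[329. 282.] [237. 293.] 1.0 [ 360. -333.  -83.]
[344. 277.] [249. 270.] 0.8 [ 382. -362.  -12.]
[355. 268.] [262. 245.] 0.7 [ 410. -381.   49.]
[366. 253.] [280. 204.] 1.2 [ 448. -392.  133.]
[375. 240.] [295. 172.] 1.3 [ 477. -401.  195.]
[389. 221.] [312. 127.] 0.5 [ 510. -412.  275.]
[404. 203.] [328.  86.] 0.4 [ 537. -420.  343.]
[416. 187.] [339.  53.] 0.2 [ 556. -425.  392.]
[429. 170.] [350.  24.] 0.6 [ 573. -430.  435.]
[440. 155.] [355.  10.] 9.6 [ 588. -437.  457.]
[452. 143.] [355.  10.] 28.6 [ 601. -449.  464.]
[465. 130.] [355.  10.] 47.2 [ 614. -461.  471.]
[493. 108.] [355.  10.] 82.2 [ 634. -485.  489.]
[538.  75.] [355.  10.] 132.8 [ 660. -518.  523.]
```

View pics/s1.png

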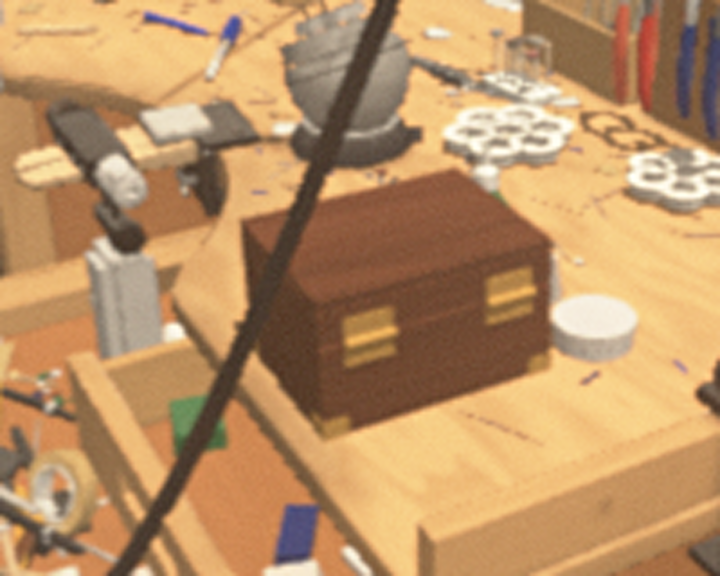

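The crop shows the lid's rear and brass hinges facing -y, so the lip is on the +y side. A black cable hangs close to the rear corner, so I'll swing round at a smaller radius and higher up to avoid it.

```bash
python3 -m jog '[{"dx":-5,"dz":3.2,"dy":-3,"grip":5},{"dx":-10,"dz":6.4,"dy":-4.7,"grip":5},{"dx":-14.7,"dz":9.6,"dy":-4.7,"grip":5},{"dx":-17.3,"dz":14.6,"dy":-4.7,"spin":-9,"grip":5},{"dx":-20,"dz":20,"dy":-4.7,"spin":-18,"grip":5},{"dx":-22.5,"dz":25,"dy":-4.7,"spin":-27,"grip":5},{"dx":-24,"dz":29,"dy":-4.7,"spin":-36,"grip":5},{"dx":-22.5,"dz":34,"dy":-4.7,"spin":-45,"grip":5},{"dx":-19,"dz":38,"dy":-4.7,"spin":-54,"grip":5},{"dx":-15.2,"dz":40.9,"dy":-4.7,"spin":-62,"grip":5},{"dx":-15.2,"dz":40.9,"dy":-4.7,"spin":-64.8,"grip":5},{"dx":-15.2,"dz":40.9,"dy":-4.7,"spin":-64.8,"grip":5},{"dx":-15.2,"dz":40.9,"dy":-4.7,"spin":-64.8,"grip":5}]' 20
```

```text
validation failed for argument at $[0]...
```

```bash
python3 -m jog '[{"grip":5,"dx":-5,"dy":-3,"dz":3.2,"spin":0},{"grip":5,"dx":-10,"dy":-4.7,"dz":6.4,"spin":0},{"grip":5,"dx":-14.7,"dy":-4.7,"dz":9.6,"spin":0},{"grip":5,"dx":-17.3,"dy":-4.7,"dz":14.6,"spin":-9},{"grip":5,"dx":-20,"dy":-4.7,"dz":20,"spin":-18},{"grip":5,"dx":-22.5,"dy":-4.7,"dz":25,"spin":-27},{"grip":5,"dx":-24,"dy":-4.7,"dz":29,"spin":-36},{"grip":5,"dx":-22.5,"dy":-4.7,"dz":34,"spin":-45},{"grip":5,"dx":-19,"dy":-4.7,"dz":38,"spin":-54},{"grip":5,"dx":-15.2,"dy":-4.7,"dz":40.9,"spin":-62},{"grip":5,"dx":-15.2,"dy":-4.7,"dz":40.9,"spin":-64.8},{"grip":5,"dx":-15.2,"dy":-4.7,"dz":40.9,"spin":-64.8},{"grip":5,"dx":-15.2,"dy":-4.7,"dz":40.9,"spin":-64.8}]' 20
```

```text
clock: 1.72
eef_pos: [534.2, -199.8, 260.6]
eef_rot: [-1.571, -0.0, -0.027]
wrist_force: [0.4, 0.1, 1.2]
finger_gap: 49.9
```

```bash
python3 -m jog '[{"grip":5,"dx":0,"dy":6,"dz":-1,"spin":0},{"grip":5,"dx":0,"dy":12,"dz":-2,"spin":0},{"grip":5,"dx":0,"dy":18,"dz":-2.5,"spin":0},{"grip":5,"dx":0,"dy":21.2,"dz":-2.5,"spin":0},{"grip":5,"dx":0,"dy":21.2,"dz":-3.5,"spin":0},{"grip":5,"dx":0,"dy":21.2,"dz":-4.4,"spin":0},{"grip":5,"dx":0,"dy":21.2,"dz":-4.8,"spin":0},{"grip":5,"dx":0,"dy":21.2,"dz":-4.8,"spin":0}]'
python3 -m jog '[{"grip":5,"dx":0,"dy":0,"dz":-0.2,"spin":0},{"grip":5,"dx":0,"dy":0,"dz":-0.4,"spin":0},{"grip":5,"dx":0,"dy":0,"dz":-0.4,"spin":0}]'
python3 - <<'E'
from h import *
c=snap('scene');cv2.imwrite('pics/s2.png',cv2.resize(c['color'][100:300,180:420,::-1],None,fx=3,fy=3))
E
```

```text
clock: 2.72
eef_pos: [533.7, -248.5, 49.8]
eef_rot: [-1.572, -0.002, -0.026]
wrist_force: [0.1, 0.4, 0.4]
finger_gap: 50.1
clock: 3.1
eef_pos: [533.5, -249.2, 49.3]
eef_rot: [-1.567, 0.0, -0.025]
wrist_force: [-3.1, 22.8, 12.2]
finger_gap: 50.0
```

View pics/s2.png

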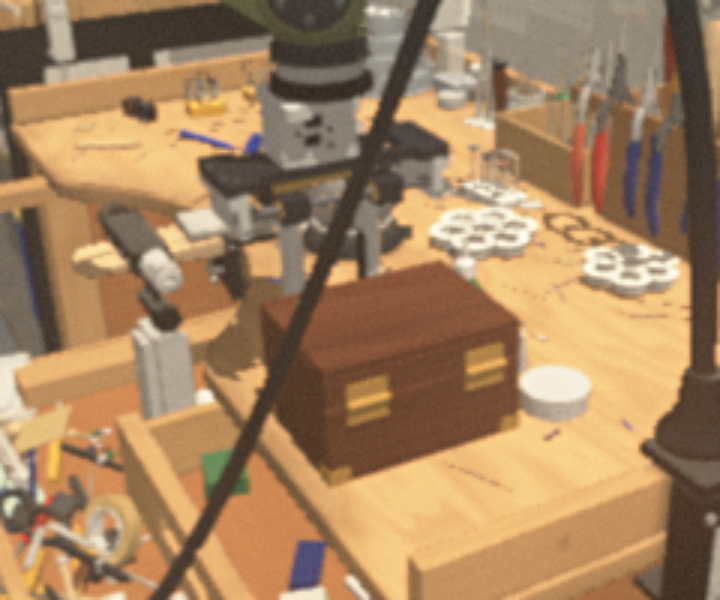

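The image shows both fingers standing against the lip's front, with the chest still closed. Contact is 23 N at TCP y=-249. I'll lift by friction along the arc, starting with a small step.

```bash
python3 -m jog '[{"grip":5,"dx":0,"dy":-0.3,"dz":0,"spin":0},{"grip":5,"dx":0,"dy":-0.6,"dz":0,"spin":0},{"grip":5,"dx":0,"dy":-0.9,"dz":0,"spin":0},{"grip":5,"dx":0,"dy":-1.2,"dz":-0.05,"spin":0}]'
python3 - <<'E'
from h import *
c=snap('scene');cv2.imwrite('pics/s3.png',cv2.resize(c['color'][180:270,250:370,::-1],None,fx=5,fy=5))
E
```

```text
clock: 3.65
eef_pos: [533.4, -249.8, 60.2]
eef_rot: [-1.567, 0.001, -0.025]
wrist_force: [3.1, 18.7, -1.0]
finger_gap: 50.1
```

View pics/s3.png

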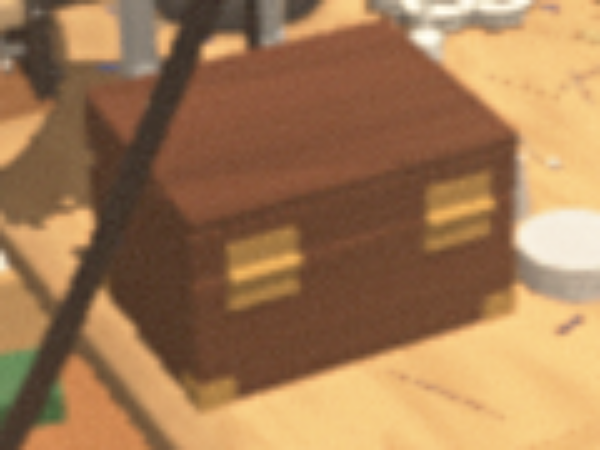

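```bash
python3 -m jog '[{"grip":5,"dx":0,"dy":-0.3,"dz":-0.03,"spin":0},{"grip":5,"dx":0,"dy":-0.6,"dz":-0.07,"spin":0},{"grip":5,"dx":0,"dy":-0.9,"dz":-0.12,"spin":0},{"grip":5,"dx":0,"dy":-1.2,"dz":-0.17,"spin":0},{"grip":5,"dx":0,"dy":-1.5,"dz":-0.22,"spin":0}]'
python3 - <<'E'
from h import *
c=snap('scene');cv2.imwrite('pics/s4.png',cv2.resize(c['color'][160:270,250:370,::-1],None,fx=5,fy=5))
t=np.array([532.44,-342.17]);an=np.radians(-91.47);ex=np.array([np.cos(an),np.sin(an)]);ey=np.array([-ex[1],ex[0]])
for h in (0,11,26):
    th=np.arcsin(h/140);P=[]
    for y in(75,-75):
        r=-115*np.cos(th)+30*np.sin(th);z=60+115*np.sin(th)+30*np.cos(th)
        P.append([*(t+(57.5+r)*ex+y*ey),z])
    print(h,proj(c,P).round(1).tolist())
E
```

```text
clock: 4.32
eef_pos: [533.4, -252.0, 75.4]
eef_rot: [-1.567, 0.001, -0.025]
wrist_force: [2.5, 17.7, 2.4]
finger_gap: 50.3
0 [[325.7, 186.0], [264.7, 200.6]]
11 [[326.2, 182.9], [264.8, 197.4]]
26 [[327.2, 178.9], [265.2, 193.3]]
```

View pics/s4.png

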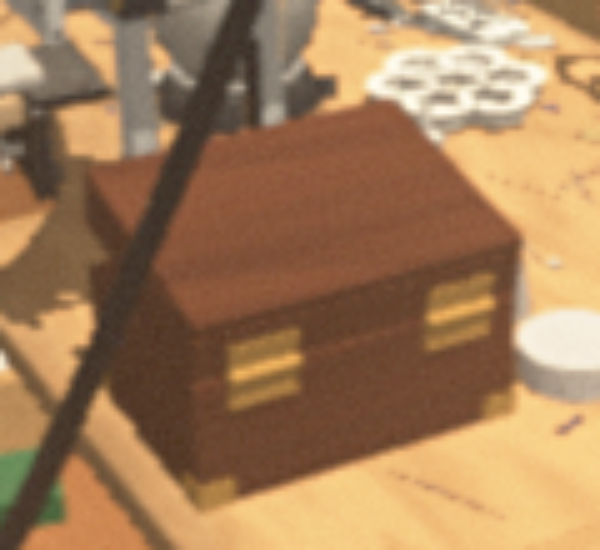

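The far lid corner is at (327.6,180), which matches the prediction for a lift without slip. I'll keep following the arc to about 40°.

```bash
python3 -m jog '[{"grip":5,"dx":0,"dy":-0.55,"dz":-0.12,"spin":0},{"grip":5,"dx":0,"dy":-1.14,"dz":-0.27,"spin":0},{"grip":5,"dx":0,"dy":-1.73,"dz":-0.45,"spin":0},{"grip":5,"dx":0,"dy":-2.3,"dz":-0.65,"spin":0},{"grip":5,"dx":0,"dy":-2.87,"dz":-0.87,"spin":0},{"grip":5,"dx":0,"dy":-3.43,"dz":-1.12,"spin":0},{"grip":5,"dx":0,"dy":-3.97,"dz":-1.4,"spin":0},{"grip":5,"dx":0,"dy":-4.51,"dz":-1.7,"spin":0},{"grip":5,"dx":0,"dy":-5.02,"dz":-2.02,"spin":0},{"grip":5,"dx":0,"dy":-5.53,"dz":-2.36,"spin":0},{"grip":5,"dx":0,"dy":-6.02,"dz":-2.73,"spin":0},{"grip":5,"dx":0,"dy":-6.4,"dz":-3.04,"spin":0}]'

```

```text
clock: 5.88
eef_pos: [532.7, -283.8, 140.6]
eef_rot: [-1.569, -0.001, -0.025]
wrist_force: [-0.7, 10.1, 6.9]
finger_gap: 50.0
```

```bash
python3 -m jog '[{"grip":5,"dx":0,"dy":-0.5,"dz":-0.47,"spin":0},{"grip":5,"dx":0,"dy":-1.0,"dz":-1.0,"spin":0},{"grip":5,"dx":0,"dy":-1.5,"dz":-1.54,"spin":0},{"grip":5,"dx":0,"dy":-1.95,"dz":-2.1,"spin":0},{"grip":5,"dx":0,"dy":-2.4,"dz":-2.7,"spin":0},{"grip":5,"dx":0,"dy":-2.77,"dz":-3.33,"spin":0},{"grip":5,"dx":0,"dy":-3.13,"dz":-3.97,"spin":0},{"grip":5,"dx":0,"dy":-3.46,"dz":-4.5,"spin":0},{"grip":5,"dx":0,"dy":-3.75,"dz":-4.9,"spin":0},{"grip":5,"dx":0,"dy":-3.75,"dz":-4.9,"spin":0}]'
python3 - <<'E'
from h import *
c=snap('scene');cv2.imwrite('pics/s5.png',cv2.resize(c['color'][40:280,180:420,::-1],None,fx=2.5,fy=2.5))
E
```

```text
clock: 7.12
eef_pos: [530.9, -334.4, 177.0]
eef_rot: [-1.571, 0.0, -0.026]
wrist_force: [-0.5, -0.0, -0.5]
finger_gap: 49.6
```

View pics/s5.png

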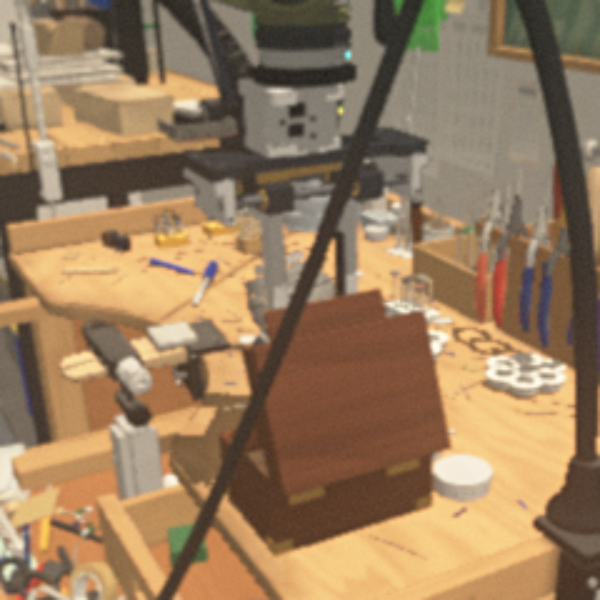

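The image shows the lid at roughly 65°, with the fingers behind it holding the lip. The force reads about zero, so I'll hold briefly and then continue slowly.

```bash
python3 -m jog '[{"grip":5,"dx":0,"dy":0,"dz":0,"spin":0},{"grip":5,"dx":0,"dy":0,"dz":0,"spin":0}]'
python3 -m jog '[{"grip":5,"dx":0,"dy":-0.1,"dz":-0.35,"spin":0},{"grip":5,"dx":0,"dy":-0.2,"dz":-0.7,"spin":0},{"grip":5,"dx":0,"dy":-0.3,"dz":-1.05,"spin":0}]'
```

```text
clock: 7.42
eef_pos: [531.0, -333.8, 176.9]
eef_rot: [-1.571, 0.0, -0.026]
wrist_force: [0.4, 0.3, 0.6]
finger_gap: 50.3
clock: 7.8
eef_pos: [530.8, -344.8, 180.1]
eef_rot: [-1.571, -0.0, -0.026]
wrist_force: [0.5, 1.2, 1.0]
finger_gap: 50.2
```

```bash
python3 -m jog '[{"grip":5,"dx":0,"dy":-0.05,"dz":-0.3,"spin":0},{"grip":5,"dx":0,"dy":-0.1,"dz":-0.6,"spin":0},{"grip":5,"dx":0,"dy":-0.1,"dz":-0.9,"spin":0},{"grip":5,"dx":0,"dy":-0.1,"dz":-1.2,"spin":0},{"grip":5,"dx":0,"dy":-0.1,"dz":-1.4,"spin":0},{"grip":5,"dx":0,"dy":-0.1,"dz":-1.4,"spin":0},{"grip":5,"dx":0,"dy":-0.1,"dz":-1.4,"spin":0},{"grip":5,"dx":0,"dy":-0.1,"dz":-1.4,"spin":0}]'
python3 - <<'E'
from h import *
c=snap('scene');cv2.imwrite('pics/s6.png',cv2.resize(c['color'][40:280,180:420,::-1],None,fx=2.5,fy=2.5))
E
```

```text
clock: 8.8
eef_pos: [530.4, -358.4, 180.9]
eef_rot: [-1.571, -0.0, -0.026]
wrist_force: [0.2, 0.9, 0.0]
finger_gap: 50.1
```

View pics/s6.png

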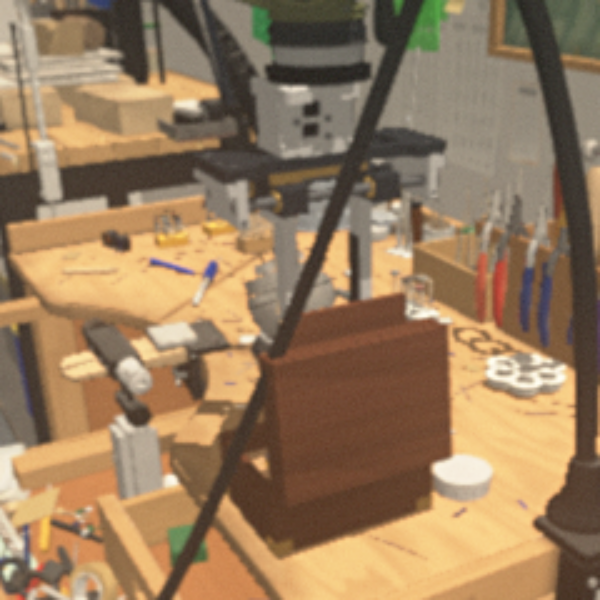

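The lid is now about 78°, still resting on the fingers. I'll creep further.

```bash
python3 -m jog '[{"grip":5,"dx":0,"dy":0,"dz":-0.2,"spin":0},{"grip":5,"dx":0,"dy":0,"dz":-0.4,"spin":0},{"grip":5,"dx":0,"dy":0,"dz":-0.6,"spin":0},{"grip":5,"dx":0,"dy":0,"dz":-0.8,"spin":0},{"grip":5,"dx":0,"dy":0,"dz":-1.0,"spin":0},{"grip":5,"dx":0,"dy":0,"dz":-1.0,"spin":0},{"grip":5,"dx":0,"dy":0,"dz":-1.0,"spin":0},{"grip":5,"dx":0,"dy":0,"dz":-1.0,"spin":0},{"grip":5,"dx":0,"dy":0,"dz":-1.0,"spin":0},{"grip":5,"dx":0,"dy":0,"dz":-1.0,"spin":0}]'
python3 - <<'E'
from h import *
c=snap('scene','s7f.png');cv2.imwrite('pics/s7.png',cv2.resize(c['color'][40:280,180:420,::-1],None,fx=2.5,fy=2.5))
E
```

```text
clock: 10.1
eef_pos: [530.1, -368.5, 181.0]
eef_rot: [-1.571, 0.0, -0.026]
wrist_force: [0.4, -0.0, 0.0]
finger_gap: 49.8
```

View pics/s7.png

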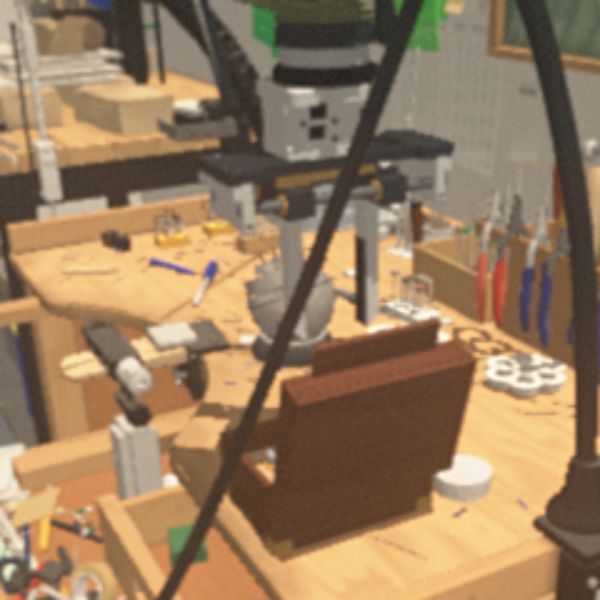

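The lid now leans back past vertical and is clear of the fingers. I'll back off and look at the punches in one composite picture.

```bash
python3 -m jog '[{"grip":2,"dx":0,"dy":-2,"dz":4,"spin":0},{"grip":0,"dx":0,"dy":-5,"dz":9,"spin":0},{"grip":0,"dx":0,"dy":-6,"dz":14,"spin":0},{"grip":0,"dx":0,"dy":-6,"dz":17,"spin":0},{"grip":0,"dx":0,"dy":-6,"dz":17,"spin":0},{"grip":0,"dx":0,"dy":-6,"dz":17,"spin":0}]'
python3 - <<'E'
from h import *
import pickle
a=snap('scene');b=snap('top');w=snap('wrist');pickle.dump((a,b,w),open('c1.pkl','wb'))
t=np.array([532.44,-342.17]);an=np.radians(-91.47);ex=np.array([np.cos(an),np.sin(an)]);ey=np.array([-ex[1],ex[0]])
P=[[*(t-18*ex+y*ey),z] for z in(52,68) for y in(-38,0,38)]
for c in(b,w,a):print(proj(c,P).round(0).tolist())
L=[]
for th in(1.5,1.7,1.83):
    L.append([*(t+(57.5-140*np.cos(th))*ex+0*ey),60+140*np.sin(th)])
print('lip',proj(b,L).round(0).tolist(),proj(a,L).round(0).tolist())
x=cv2.resize(b['color'][150:270,270:410,::-1],(420,360),interpolation=cv2.INTER_CUBIC)
y=cv2.resize(a['color'][160:260,250:370,::-1],(380,317),interpolation=cv2.INTER_CUBIC)
z=cv2.resize(w['color'][:,:,::-1],(384,240))
im=np.zeros((600,800,3),np.uint8);im[:360,:420]=x;im[:317,420:]=y;im[360:,:384]=z;cv2.imwrite('pics/m1.png',im)
print([list(map(float,q)) for q in plane(b,[[357,158],[328,155],[302,158]],20)][0])
E
```

```text
clock: 10.9
eef_pos: [534.5, -199.2, 240.9]
eef_rot: [-1.571, 0.0, -0.026]
wrist_force: [0.0, -0.3, -0.2]
finger_gap: 0.4
[[328.0, 227.0], [328.0, 209.0], [328.0, 191.0], [328.0, 228.0], [328.0, 209.0], [329.0, 191.0]]
[[289.0, 285.0], [322.0, 285.0], [354.0, 285.0], [288.0, 292.0], [322.0, 292.0], [356.0, 292.0]]
[[289.0, 220.0], [305.0, 215.0], [320.0, 211.0], [288.0, 213.0], [304.0, 209.0], [320.0, 205.0]]
lip [[369.0, 209.0], [385.0, 209.0], [394.0, 209.0]] [[317.0, 162.0], [324.0, 167.0], [329.0, 172.0]]
[644.9986504328857, -389.0593182252391, 20.0]
```

View pics/m1.png

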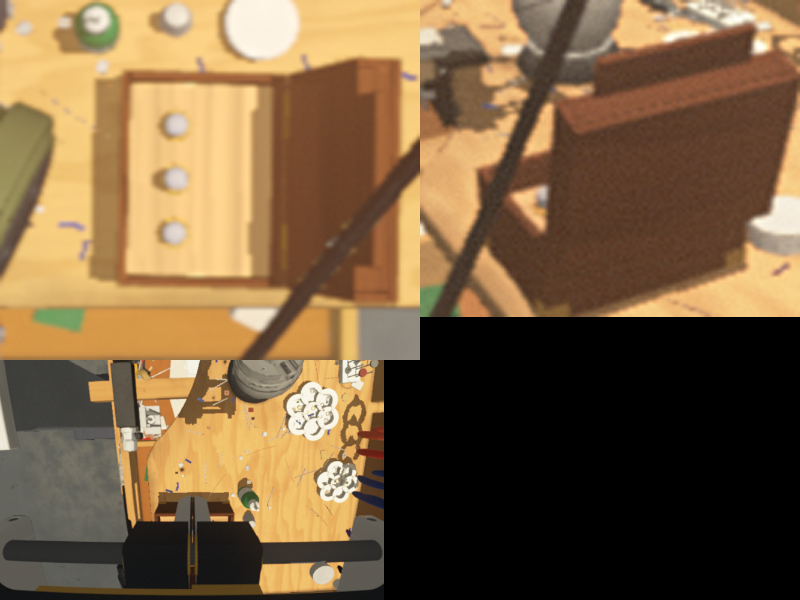

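The composite shows the lid leaning back at its stop. The heads are at top-view pixels (328,191), (329,209) and (328,227), exactly where the chest pose predicts them. The lower one, at y=-38, shows its bush on the inner side, so it looks like the raised one. I'll probe it gently with closed fingers, since a seated head would give no contact above 52 mm.

```bash
python3 -m jog '[{"grip":0,"dx":-1.5,"dy":0,"dz":-5,"spin":0},{"grip":0,"dx":-3,"dy":2,"dz":-10,"spin":0},{"grip":0,"dx":-3.64,"dy":6,"dz":-12.5,"spin":0},{"grip":0,"dx":-3.64,"dy":11,"dz":-12.5,"spin":0},{"grip":0,"dx":-3.64,"dy":14.8,"dz":-12.5,"spin":0},{"grip":0,"dx":-3.64,"dy":14.8,"dz":-12.5,"spin":0},{"grip":0,"dx":-3.64,"dy":14.8,"dz":-12.5,"spin":0}]'
python3 -m jog '[{"grip":0,"dx":0,"dy":0.4,"dz":0,"spin":0},{"grip":0,"dx":0,"dy":0.8,"dz":0,"spin":0},{"grip":0,"dx":0,"dy":1.2,"dz":0,"spin":0},{"grip":0,"dx":0,"dy":1.4,"dz":0,"spin":0},{"grip":0,"dx":0,"dy":1.6,"dz":0,"spin":0},{"grip":0,"dx":0,"dy":1.8,"dz":0,"spin":0}]'
```

```text
clock: 11.92
eef_pos: [495.4, -323.3, 94.6]
eef_rot: [-1.572, -0.002, -0.026]
wrist_force: [0.0, -0.3, 0.6]
finger_gap: 0.7
clock: 12.68
eef_pos: [494.9, -322.6, 74.9]
eef_rot: [-1.571, -0.0, -0.026]
wrist_force: [0.8, -0.4, -1.7]
finger_gap: 0.3
```

```bash
python3 -m jog '[{"grip":0,"dx":0,"dy":0.2,"dz":0,"spin":0},{"grip":0,"dx":0,"dy":0.4,"dz":0,"spin":0},{"grip":0,"dx":0,"dy":0.6,"dz":0,"spin":0}]'
python3 -m jog '[{"grip":0,"dx":0,"dy":0.1,"dz":0,"spin":0},{"grip":0,"dx":0,"dy":0.2,"dz":0,"spin":0}]'
```

```text
clock: 13.05
eef_pos: [494.9, -322.6, 68.8]
eef_rot: [-1.571, -0.0, -0.026]
wrist_force: [-0.5, 0.8, 0.3]
finger_gap: 0.6
clock: 13.3
eef_pos: [494.9, -322.6, 66.9]
eef_rot: [-1.571, -0.0, -0.026]
wrist_force: [0.4, 1.3, -0.2]
finger_gap: 0.1
```

There was no contact with the tip at 59 mm, so that one is seated. Next is the middle one.

```bash
python3 -m jog '[{"grip":0,"dx":0,"dy":-1.5,"dz":0,"spin":0},{"grip":0,"dx":0,"dy":-2.7,"dz":0,"spin":0},{"grip":0,"dx":2,"dy":-2.7,"dz":0,"spin":0},{"grip":0,"dx":3.8,"dy":-2.7,"dz":0,"spin":0},{"grip":0,"dx":3.8,"dy":-2.3,"dz":0,"spin":0},{"grip":0,"dx":3.8,"dy":-1.9,"dz":0,"spin":0},{"grip":0,"dx":3.8,"dy":-1.5,"dz":0,"spin":0},{"grip":0,"dx":3.8,"dy":-1.3,"dz":0,"spin":0},{"grip":0,"dx":3.8,"dy":-1.1,"dz":0,"spin":0}]'
python3 -m jog '[{"grip":0,"dx":0,"dy":0.2,"dz":0,"spin":0},{"grip":0,"dx":0,"dy":0.4,"dz":0,"spin":0},{"grip":0,"dx":0,"dy":0.6,"dz":0,"spin":0}]'
python3 -m jog '[{"grip":0,"dx":0,"dy":0.2,"dz":0,"spin":0},{"grip":0,"dx":0,"dy":0.3,"dz":0,"spin":0}]'
```

```text
clock: 14.42
eef_pos: [532.8, -323.6, 77.9]
eef_rot: [-1.571, -0.0, -0.026]
wrist_force: [0.4, -0.1, -0.7]
finger_gap: 0.6
clock: 14.8
eef_pos: [532.9, -323.6, 71.9]
eef_rot: [-1.571, -0.0, -0.026]
wrist_force: [0.4, 0.7, 4.9]
finger_gap: 0.4
clock: 15.05
eef_pos: [533.0, -323.6, 69.2]
eef_rot: [-1.571, -0.0, -0.026]
wrist_force: [-1.9, 0.5, 3.9]
finger_gap: 0.4
```

A steady 5 N of friction appears from a tip height of about 64 mm and moves with the finger, so this is the raised punch. I'll press it home gently.

```bash
python3 -m jog '[{"grip":0,"dx":0,"dy":0.15,"dz":0,"spin":0},{"grip":0,"dx":0,"dy":0.3,"dz":0,"spin":0},{"grip":0,"dx":0,"dy":0.45,"dz":0,"spin":0},{"grip":0,"dx":0,"dy":0.6,"dz":0,"spin":0},{"grip":0,"dx":0,"dy":0.7,"dz":0,"spin":0}]'
python3 -m jog '[{"grip":0,"dx":0,"dy":0.07,"dz":0,"spin":0},{"grip":0,"dx":0,"dy":0.14,"dz":0,"spin":0},{"grip":0,"dx":0,"dy":0.2,"dz":0,"spin":0}]'
python3 -m jog '[{"grip":0,"dx":0,"dy":0.05,"dz":0,"spin":0},{"grip":0,"dx":0,"dy":0.1,"dz":0,"spin":0},{"grip":0,"dx":0,"dy":0.1,"dz":0,"spin":0}]'
```

```text
clock: 15.68
eef_pos: [532.9, -323.6, 61.9]
eef_rot: [-1.571, -0.0, -0.026]
wrist_force: [0.1, 0.0, 4.6]
finger_gap: 0.3
clock: 16.05
eef_pos: [532.9, -323.6, 59.9]
eef_rot: [-1.571, -0.0, -0.026]
wrist_force: [-1.0, -0.4, 4.7]
finger_gap: 0.4
clock: 16.42
eef_pos: [533.0, -323.6, 59.6]
eef_rot: [-1.571, -0.0, -0.026]
wrist_force: [-2.5, 2.0, 10.8]
finger_gap: 0.1
```

Force is rising at a tip height of 51.6 mm, so the punch is at the bottom. One more small press will confirm that, then I'll retreat.

```bash
python3 -m jog '[{"grip":0,"dx":0,"dy":0.08,"dz":0,"spin":0},{"grip":0,"dx":0,"dy":0.08,"dz":0,"spin":0},{"grip":0,"dx":0,"dy":0.08,"dz":0,"spin":0}]'
python3 -m jog '[{"grip":0,"dx":0,"dy":-2,"dz":0,"spin":0},{"grip":0,"dx":0,"dy":-7,"dz":0,"spin":0},{"grip":0,"dx":0,"dy":-13,"dz":3,"spin":0},{"grip":0,"dx":0,"dy":-18,"dz":9,"spin":0},{"grip":0,"dx":0,"dy":-18,"dz":15,"spin":0},{"grip":0,"dx":0,"dy":-18,"dz":17,"spin":0},{"grip":0,"dx":0,"dy":-18,"dz":17,"spin":0},{"grip":0,"dx":0,"dy":-18,"dz":17,"spin":0}]'
python3 - <<'E'
from h import *
a=snap('scene');b=snap('top')
x=cv2.resize(b['color'][145:265,270:410,::-1],(560,480),interpolation=cv2.INTER_CUBIC)
y=cv2.resize(a['color'][160:260,250:370,::-1],(240,200),interpolation=cv2.INTER_CUBIC)
im=np.zeros((480,800,3),np.uint8);im[:,:560]=x;im[:200,560:]=y;cv2.imwrite('pics/m2.png',im)
E
```

```text
clock: 16.8
eef_pos: [533.1, -323.7, 59.5]
eef_rot: [-1.571, -0.001, -0.026]
wrist_force: [-4.7, 2.5, 17.4]
finger_gap: 0.3
clock: 17.8
eef_pos: [537.2, -154.2, 238.2]
eef_rot: [-1.571, 0.0, -0.026]
wrist_force: [0.0, 0.2, -0.9]
finger_gap: 0.3
```

View pics/m2.png

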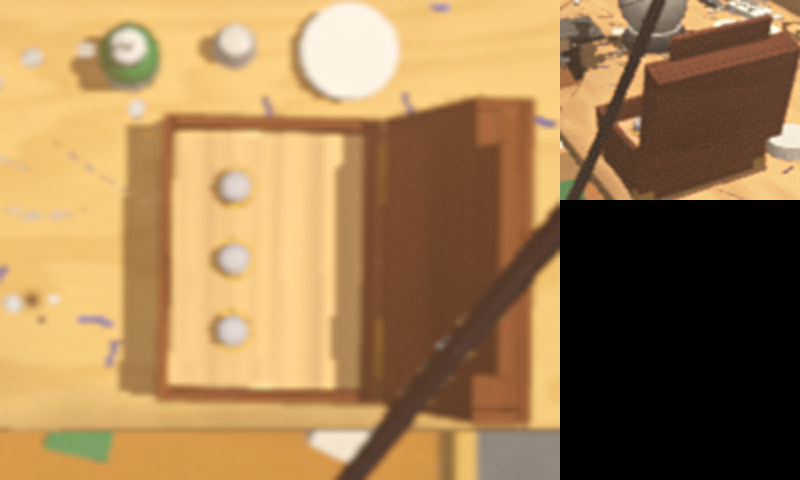

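The final view shows the lid leaning back, three heads alike at (234,187), (233,259) and (232,331) in the crop, and the bottle, die and tin where they stood. The gripper is clear, so I'll hand in.

```bash
python3 -c "
from cell import ticket;print(ticket.sign_off())"
```

```text
the job is handed in; nothing more can be done
None
```

The chest lid is open and stays open by itself. The raised punch, the middle one, is pressed home, and the job was handed in at about 18 s of the 46 s allowed.

- **Lid:** I lifted it by friction of the fingers on the front of the lip, followed the arc, and eased it over the balance point with almost no force. It tipped back to its stop on its own. I did not measure its speed over that last stretch, but the final picture shows it leaning back clear of the robot.
- **Punch:** From the top picture I first guessed the one at y = -38. Probing it to 59 mm met nothing, so it was already seated and I did not touch it. The middle punch gave about 5 N of friction from roughly 64 mm downwards. It stopped firmly at about 51.5 mm, against 52 mm expected. The wrist force reached 17 N, well under the 50 N limit.
- **Not probed:** I did not probe the third punch, at y = +38. In the last top view all three heads look alike.
- **Bystanders:** The die, tin and bottle appear where they stood at the start. I judged this by eye from the last picture.

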